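# Level the tabletop griddle with a spirit level

## Task

The tabletop griddle slopes down to its right end, so oil would run off to one side: level it. Lay the spirit level upright on the cooking plate, along the griddle's long side, and let go of it; then turn the hand knob of the screw foot at the griddle's right end until the bubble stands between the two lines of its vial. Finally press the level gently but firmly down on the plate with the fingertips, so that it sits tight and the foot is proved under load, and finish while still pressing, the bubble at rest between its lines; leave the shakers, the bottle and the spatula alone.

Things in the scene. Friction and masses are not known exactly. Their poses are not given: they have to be found in the camera images.
- level: Pocket spirit level, aluminium bar with black end caps: 160 mm long (x), 28 wide (y), 32 tall (z), about 0.2 kg, loose and upright on the worktop right of the griddle. Origin: centre of its underside. A plain block to grip across its width. Middle 56 mm of the top: open window over the yellow-green vial; solid top 28 to 80 mm either side of the middle. Either end may point left.
- bubble (a joint): Position (m) of the pale bubble, 14 mm long, along the level's x axis: 0 = middle of the vial, range -0.018 to 0.018. It floats to the HIGHER end: positive = the level's +x end is higher; 0.7 mm per 0.001 rad of slope. The two black lines stand 10 mm either side of the middle, so between the lines = within 3 mm of 0. Swings when the level is moved; settles in about 2 s.
- plate_centre (a point): Centre of the top of the griddle's dark flat plate, 204 mm (x) by 276 mm (y), about 80 mm above the worktop. Turns and tilts with the griddle: x towards the rear, y along the long side to the griddle's left end, z out of the plate. A 25 mm high splash guard stands on the rear edge (x = 102 mm); 4 mm lips on the left and right edges.
- griddle: Tabletop griddle, steel box 210 mm (x) by 280 mm (y), fixed but for its tilt: pivots on two rubber feet under its left end, rests on the screw foot at its right end, which starts 0.011 to 0.021 rad too low. Stiff: pressing on the plate with 30 N does not change the slope noticeably. Origin on the pivot, 125 mm left of, 69 mm below plate_centre. The front knob is not used.
- foot_knob (a point): On the turning axis, at mid height, of the black fluted hand knob (diameter 44 mm, 24 mm tall, top 127 mm above the worktop) of the upright screw foot: 175 mm right of plate_centre (local y = -175 mm), 115 mm above the worktop. It stays at this height while the griddle climbs the thread; can be gripped at any angle. The point's axes turn with the knob.
- screw_foot: The screw foot: rubber pad, 14 mm spindle and the hand knob. Origin: centre of its pad on the worktop. Clockwise from above raises the griddle's right end, 12 mm a turn: 1 rad changes the slope by 0.0064 rad and moves the bubble about 4.5 mm. Needs 1.8 to 3.3 rad clockwise from the start. Light friction (0.12 N m); stays where it is left.
- sesame_bottle: Bystander: upright squeeze bottle of cream-coloured sauce, diameter 55 mm, 206 mm tall, behind the griddle. Origin: centre of its underside.
- pepper: Bystander: upright dark shaker with a light grey cap, diameter 54 mm, 101 mm tall. Origin: centre of its underside.
- salt: Bystander: upright white shaker with a light grey cap, diameter 54 mm, 86 mm tall. Origin: centre of its underside.
- spatula: Bystander: spatula 310 mm long, 52 mm wide, lying flat on the worktop left of the griddle. Origin: centre of its underside.

How it is judged:
On the way, in this order (a step that is already met when the one before it is completed fails the run):
1. the spirit level lies upright on the plate along its long side, let go (x of level in the frame of plate_centre between -0.075 and 0.075 m and y of level in the frame of plate_centre between -0.06 and 0.06 m and z of level in the frame of plate_centre below 0.005 m and angle between level's own z axis and vertical below 0.1 rad and angle between the x axis of level and the y axis of plate_centre, either way round below 0.2 rad and contact force between level and griddle above 0.8 N and contact force between the fingers and level below 0.1 N and linear speed of level below 0.02 m/s), for 0.3 s.
2. the foot has been turned so that the bubble stands between its lines (x of level in the frame of plate_centre between -0.075 and 0.075 m and y of level in the frame of plate_centre between -0.06 and 0.06 m and z of level in the frame of plate_centre below 0.005 m and angle between level's own z axis and vertical below 0.1 rad and angle between the x axis of level and the y axis of plate_centre, either way round below 0.2 rad and value of joint bubble between -0.003 and 0.003 m and angle between plate_centre's own z axis and vertical below 0.0065 rad), for 0.5 s.
At the end, for the whole second after the job is handed in: Level upright on the plate along its long side (within 0.2 rad; its middle within 75 mm across, 60 mm along of the plate centre), fingers push it with over 3 N so it bears on the plate with 6 to 32 N, bubble at rest within 3 mm of the middle, plate within 0.0065 rad of level; still pressing (all of step 2 and contact force between the fingers and level above 3 N and contact force between level and griddle between 6 and 32 N and linear speed of level below 0.02 m/s and velocity of joint bubble between -0.003 and 0.003 m/s); the arm keeps its last pose, push and grip.
It fails at once if the squeeze bottle is shoved or knocked over (distance of sesame_bottle from where it was at the start of the episode above 0.04 m or angle between sesame_bottle's own z axis and vertical above 0.5 rad).
It fails at once if the pepper shaker is shoved or knocked over (distance of pepper from where it was at the start of the episode above 0.04 m or angle between pepper's own z axis and vertical above 0.5 rad).
It fails at once if the salt shaker is shoved or knocked over (distance of salt from where it was at the start of the episode above 0.04 m or angle between salt's own z axis and vertical above 0.5 rad).
It fails at once if the spatula is shoved or knocked over (distance of spatula from where it was at the start of the episode above 0.04 m or angle between spatula's own z axis and vertical above 0.5 rad).
It also fails if it takes over 72 s, if anything falls off the work surface, if the arm or the gripper's body presses on something with over 40 N, if the wrist force passes 120 N, or if a joint passes its speed limit or range.

## Robot

A 7-joint arm with a two-finger parallel gripper is mounted at the origin on a cart in front of the work surface, level with it; the furniture and walls round the work are solid. World frame = base frame: x ahead of the robot, y to its left, z up, the work surface at z = 0. Lengths are in m, angles in rad, forces in N, time in s.
With the tool pointing down it reaches from about 0.4 to 0.75 m from the base axis. Payload 19.5 kg.
Tool frame: the origin (TCP) lies midway between the tips of the shut fingers; the grasp point (between the pads) lies 19 mm behind it; z points along the fingers, y is the line along which they close (so a half turn about z gives the same grasp; the last joint's range is limited). The gripper opens to 85 mm and grips with 20 to 120 N. Pads are 22 mm wide; open, the fingers measure 114 mm over their backs; the gripper's body (76 mm by 85 mm) begins 54 mm behind the grasp point. The pads swing forward as they close: fully open they stand 13 mm farther back than shut.
Start: joints at [-1.379, 0.707, -0.028, 1.485, 0.022, 0.951, -0.075], TCP at [0.133, 0.559, 0.231] pointing down, gripper open.
Joint ranges: [-2.71, 2.71], [-0.32, 2.16], [-1.57, 1.52], [0, 2.45], [-1.46, 4.6], [0, 2.02], [-2.83, 2.83]. Speed limits (rad/s): [1.89, 1.89, 2.57, 2.57, 3.01, 3.01, 3.01].

## Interface

Orientations are given as a unit quaternion [x, y, z, w].
In Python, from cell import r gives the robot as it stands. Calls block until the motion is done:
- r.move_to(position, orientation): joint-space move of the TCP to a pose.
- r.line_to(position, rot=None, vel=0.15, force_limit=None): straight line of the TCP; rot=None keeps the orientation; vel is the mean speed in m/s. With force_limit (N) it stops when the force on the tool has changed by that much, and returns True; else False.
- r.set_joints(angles): joint-space move.
- r.gripper_open() and r.grab(strength=None): open the fingers fully, or close them until they stop; strength is the grip in N (None keeps the last).
- r.pause(seconds).
- r.inverse_kinematics(position, orientation): joint angles nearest the present ones, or None.
- r.get_state(): the state.
- r.capture(name): name is "scene" or "side" or "wrist"; returns the picture (400x640x3 uint8, red, green, blue); there is no depth.
- r.camera_model(name): a dict with "vertical_fov" (degrees; the focal length in pixels is half the picture's height over the tangent of half this angle, whatever the lens; pixels are square), "cx", "cy" (the principal point, pixels), "extrinsics" (4x4, takes a point from camera to world coordinates). Camera axes: x right, y up, looking along -z (the intrinsics and any distortion apply to the point x, -y, -z); pixel columns grow to the right and rows downward; lengths in m; the calibration is good to about 2 mm. A picture is of the moment at which its call begins: read the wrist's pose just before it. camera_model takes no time and is no camera call; for the wrist camera it gives the pose at the moment of the call.
A pose or a line that the arm cannot do raises r.MotionError and nothing moves.
- r.hand_in(): hands the job in; it is judged then, once.
Trained networks look in the newest picture that a camera, given by its name, has taken for a name from the list of things; names that differ only in an ending like _2 or _b are one class to them, and where a whole thing is asked for, a point or a joint stands for the part that bears it (a point fixed in the world has none). Each returns a list of dicts, best first, with "p" (0 to 1); they miss things now and then, are a little off and sometimes report something else, mostly with a low value. They report only what shows in the picture. A call takes as long as a camera call.
- r.trace(camera, query): "region" (400x640 bool, what is visible of it) and "location" ([column, row] in pixels, amid what is visible of it).
The state is a dict: "clock": time; "qpos": joint angles; "joint_vel": joint speeds; "tau": joint torques, N m; "eef_pos": TCP position; "tcp_rot": TCP orientation; "wrist_force": force on the tool from outside, world axes, zero at the start; "moment": the same for the moment, N m; "finger_gap": finger opening in m; "grasp_force": force on a finger pad.
Only numpy, scipy, OpenCV 4.12 (cv2) and the standard library are available. Lean on these libraries where they do the work, as an engineer would, in place of code of your own. Each camera call takes 0.05 s, during which the arm holds its last target. There are 200 camera calls.

## Working session

There is one attempt and no reset: what is moved stays moved. The work goes in short steps, each a Python script; the robot and the scene stay as the last script left them, time stands still between calls to the robot, and variables do not carry over. Pictures are saved under pics/ and viewed, at most 10 in all, crops included, and the job is handed in when it is done.

```bash
mkdir -p pics; ls
cat > h.py <<'E'
from cell import r
import numpy as np, cv2
def shot(cam,fn=None):
    m=r.camera_model(cam); im=r.capture(cam)
    if fn: cv2.imwrite('pics/'+fn,im[:,:,::-1])
    return m,im
def ray(m,px):
    f=200/np.tan(np.radians(m['vertical_fov'])/2); T=np.array(m['extrinsics'])
    d=T[:3,:3]@np.array([(px[0]-m['cx'])/f,-(px[1]-m['cy'])/f,-1]); return T[:3,3],d
def at_z(m,px,z):
    o,d=ray(m,px); return o+d*(z-o[2])/d[2]
def proj(m,p):
    f=200/np.tan(np.radians(m['vertical_fov'])/2); T=np.array(m['extrinsics'])
    c=T[:3,:3].T@(np.array(p)-T[:3,3]); return np.array([m['cx']-f*c[0]/c[2], m['cy']+f*c[1]/c[2]])
E
python3 - <<'E'
from h import *
s=r.get_state(); print(s['clock'],s['eef_pos'],s['tcp_rot'])
for c in ('scene','side'):
    m,im=shot(c,c+'0.png'); print(c,{k:np.round(v,3).tolist() for k,v in m.items() if not isinstance(v,str)}, {k:v for k,v in m.items() if isinstance(v,str)})
    for q in ('level','griddle','foot_knob','plate_centre','sesame_bottle','pepper','salt','spatula'):
        for d in r.trace(c,q)[:2]:
            x=d['region']; ys,xs=np.nonzero(x)
            print(q,round(d['p'],2),np.round(d['location']), xs.min(),xs.max(),ys.min(),ys.max(),x.sum(), np.round(cv2.boxPoints(cv2.minAreaRect(np.c_[xs,ys].astype(np.float32)))).tolist())
E
```

```text
pics
0.0 [0.13316594 0.55908435 0.23082879] [ 1.16655878e-01  9.93172236e-01 -5.59575101e-04 -4.86090506e-05]
scene {'vertical_fov': 42.791, 'cx': 317.243, 'cy': 192.578, 'extrinsics': [[-0.994, 0.1, -0.049, 0.546], [-0.111, -0.881, 0.46, 0.819], [0.003, 0.463, 0.886, 1.668], [0.0, 0.0, 0.0, 1.0]]} {}
level 0.59 [348. 137.] 330 369 128 145 381 [[328.0, 138.0], [330.0, 128.0], [370.0, 137.0], [367.0, 147.0]]
griddle 0.64 [337. 214.] 294 374 167 257 5454 [[290.0, 247.0], [308.0, 161.0], [378.0, 175.0], [361.0, 261.0]]
foot_knob 0.47 [350. 163.] 342 352 156 170 125 [[342.0, 156.0], [352.0, 156.0], [352.0, 170.0], [342.0, 170.0]]
sesame_bottle 0.57 [278. 168.] 268 284 151 185 465 [[266.0, 152.0], [281.0, 150.0], [286.0, 184.0], [272.0, 186.0]]
pepper 0.63 [323. 140.] 315 329 127 150 309 [[315.0, 127.0], [329.0, 127.0], [329.0, 150.0], [315.0, 150.0]]
salt 0.8 [318. 112.] 313 325 104 123 224 [[313.0, 104.0], [325.0, 104.0], [325.0, 123.0], [313.0, 123.0]]
salt 0.38 [382. 310.] 316 408 295 327 814 [[315.0, 301.0], [320.0, 285.0], [411.0, 313.0], [406.0, 329.0]]
spatula 0.64 [383. 310.] 316
[... 577 characters left out ...]
9.0, 187.0], [402.0, 285.0]]
foot_knob 0.51 [357. 171.] 349 365 162 186 266 [[343.0, 179.0], [353.0, 159.0], [368.0, 166.0], [358.0, 186.0]]
plate_centre 0.91 [351. 237.] 302 403 180 283 8613 [[300.0, 278.0], [308.0, 179.0], [409.0, 188.0], [401.0, 286.0]]
sesame_bottle 0.56 [268. 190.] 254 279 155 218 1089 [[251.0, 157.0], [272.0, 154.0], [281.0, 217.0], [260.0, 220.0]]
pepper 0.86 [323. 159.] 312 328 144 177 508 [[312.0, 144.0], [328.0, 144.0], [328.0, 177.0], [312.0, 177.0]]
salt 0.78 [311. 137.] 303 319 126 153 362 [[303.0, 126.0], [319.0, 126.0], [319.0, 153.0], [303.0, 153.0]]
spatula 0.63 [448. 346.] 348 492 336 362 1731 [[347.0, 357.0], [348.0, 335.0], [493.0, 341.0], [492.0, 363.0]]
```

View pics/scene0.png

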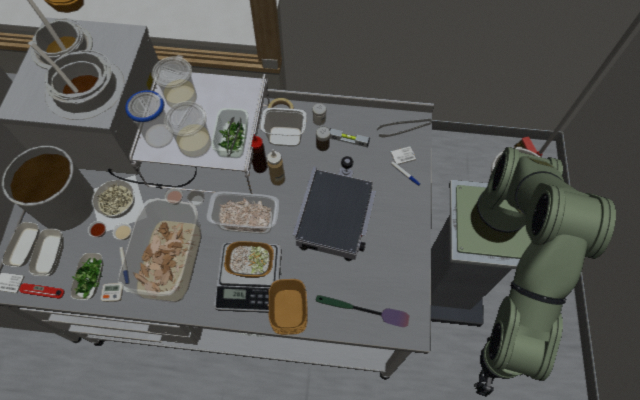

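View pics/side0.png

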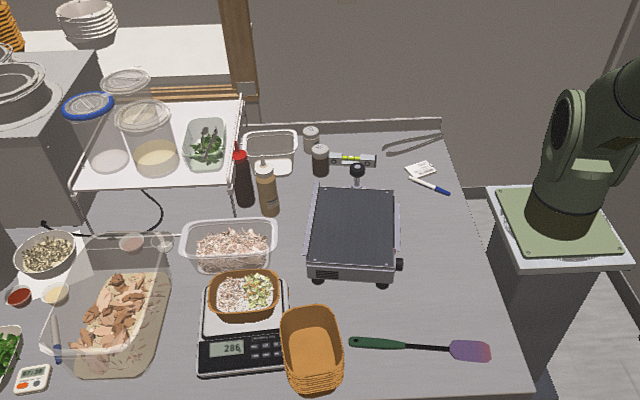

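Run:
```python
from h import *
from scipy.optimize import least_squares
print(r.camera_model('side').keys())
R={}
for c in ('scene','side'):
    m,im=shot(c)
    f=lambda q:r.trace(c,q)[0]['region']
    for q,z in (('level',.02),('griddle',.078),('foot_knob',.115),('pepper',.05),('salt',.043),('sesame_bottle',.1),('spatula',.005)):
        g=f(q).astype(np.uint8); ys,xs=np.nonzero(g)
        (cx,cy),_,_=cv2.minAreaRect(np.c_[xs,ys].astype(np.float32))
        out=[at_z(m,(cx,cy),z)[:2].round(3).tolist()]
        P=np.array([at_z(m,p,z)[:2] for p in np.c_[xs,ys]])
        if q in('level','griddle','spatula'):
            rect=cv2.minAreaRect((P*1000).astype(np.float32)); w=np.linalg.eigh(np.cov(P.T))[1][:,1]
            out+=[np.round(rect[0]).tolist(),np.round(rect[1]).tolist(),rect[2],'PCA yaw',np.degrees(np.arctan2(w[1],w[0])).round(1)]
        print(c,q,out)
    sel=im[110:190,300:400] if c=='scene' else im[130:210,290:400]
    cv2.imwrite(f'pics/{c}c.png',cv2.resize(sel[:,:,::-1],None,fx=5,fy=5,interpolation=cv2.INTER_CUBIC))
```

```text
dict_keys(['vertical_fov', 'cx', 'cy', 'extrinsics'])
scene level [[0.541, -0.289], [542.0, -290.0], [51.0, 159.0], 80.67582702636719, 'PCA yaw', np.float64(169.8)]
scene griddle [[0.562, 0.054], [560.0, 47.0], [328.0, 243.0], 82.36625671386719, 'PCA yaw', np.float64(84.5)]
scene foot_knob [[0.541, -0.115]]
scene pepper [[0.643, -0.253]]
scene salt [[0.665, -0.373]]
scene sesame_bottle [[0.791, -0.081]]
scene spatula [[0.442, 0.373], [443.0, 372.0], [51.0, 305.0], 84.86363220214844, 'PCA yaw', np.float64(172.4)]
side level [[0.536, -0.28], [538.0, -281.0], [71.0, 154.0], 81.74893951416016, 'PCA yaw', np.float64(171.7)]
side griddle [[0.563, 0.09], [565.0, 66.0], [346.0, 242.0], 83.0820541381836, 'PCA yaw', np.float64(86.1)]
side foot_knob [[0.546, -0.098]]
side pepper [[0.64, -0.246]]
side salt [[0.666, -0.364]]
side sesame_bottle [[0.791, -0.079]]
side spatula [[0.441, 0.369], [445.0, 367.0], [53.0, 308.0], 81.04866027832031, 'PCA yaw', np.float64(171.9)]
```

View pics/sidec.png

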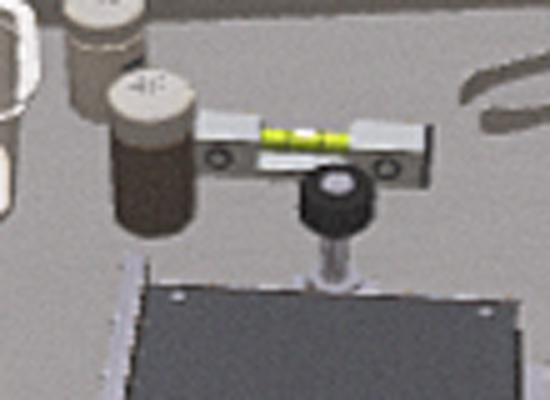

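```bash
cat >> h.py <<'E'
def down(t):
    "tool down, tool y at world yaw t degrees"
    a=np.radians((t+90)/2); return [np.cos(a),np.sin(a),0,0]
def tr(c,q):
    for d in r.trace(c,q)[:1]:
        ys,xs=np.nonzero(d['region']); return d,np.c_[xs,ys].astype(np.float32)
    return None,None
E
python3 - <<'E'
from h import *
print([ (t,None if (j:=r.inverse_kinematics([.55,.05,.2],down(t))) is None else np.round(j,2).tolist()) for t in (80,175,-5,-100)])
r.move_to([.53,-.02,.36],down(80)); s=r.get_state(); print(s['clock'])
m,im=shot('wrist','w1.png'); T=np.array(m['extrinsics']); print(T.round(3).tolist(),m['vertical_fov'])
for q,z in (('griddle',.078),('foot_knob',.115),('level',.02)):
    d,p=tr('wrist',q)
    if d: 
        P=np.array([at_z(m,x,z)[:2]*1000 for x in p],np.float32); print(q,d['p'],np.round(d['location']),cv2.minAreaRect(P),p.min(0),p.max(0))
E
```

```text
[(80, [-0.05, 0.71, -0.18, 1.61, 0.16, 0.83, 1.1]), (175, [0.18, 0.77, -0.66, 1.6, 0.55, 0.96, 2.39]), (-5, [-0.28, 0.73, 0.25, 1.62, -0.22, 0.82, -0.02]), (-100, [-0.49, 0.82, 0.72, 1.63, -0.64, 0.94, -1.29])]
4.2333
[[0.172, -0.944, -0.281, 0.46], [0.985, 0.165, 0.05, -0.006], [-0.001, -0.286, 0.958, 0.502], [0.0, 0.0, 0.0, 1.0]] 59.98606456162389
griddle 0.73 [392. 171.] ((571.147216796875, 37.05805969238281), (324.5623779296875, 257.9840393066406), 84.30349731445312) [248.  67.] [516. 271.]
foot_knob 0.82 [244. 194.] ((543.4762573242188, -119.74322509765625), (44.025936126708984, 45.90322494506836), 77.01997375488281) [228. 171.] [266. 209.]
level 0.76 [152. 190.] ((546.4281616210938, -289.6700439453125), (43.56562042236328, 163.16639709472656), 80.5731430053711) [125. 138.] [168. 247.]
```

View pics/w1.png

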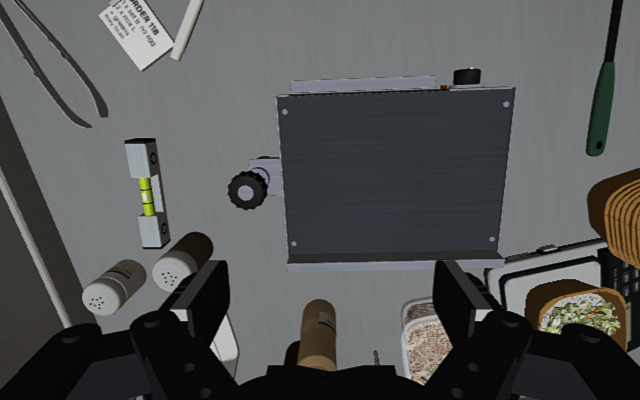

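Run:
```python
from h import *
m=r.camera_model('wrist')
S=np.array([at_z(m,p,.08) for p in [(284,112),(506,104),(492,239),(293,243)]]); print(S.round(3).tolist(),S.mean(0).round(3))
E_=np.array([at_z(m,p,.08) for p in [(277,95),(516,88),(503,255),(287,252)]]); print(E_.round(3).tolist(),E_.mean(0).round(3))
for a,b in((0,1),(3,2)):
    for X in (S,E_):
        v=X[b]-X[a];print('yaw',np.degrees(np.arctan2(v[1],v[0])).round(1),np.linalg.norm(v).round(3))
L=np.array([at_z(m,p,.032) for p in [(125,140),(155,138),(162,246),(138,248)]]);print(L.round(3).tolist(),L.mean(0))
r.move_to([.546,-.289,.15],down(80)); 
print(r.get_state()['clock'])
m,im=shot('wrist','w2.png')
d,p=tr('wrist','level'); P=np.array([at_z(m,x,.032)[:2]*1000 for x in p],np.float32); print(d['p'],cv2.minAreaRect(P))
```

```text
[[0.466, -0.064, 0.08], [0.502, 0.194, 0.08], [0.671, 0.171, 0.08], [0.631, -0.088, 0.08]] [0.567 0.053 0.08 ]
[[0.445, -0.068, 0.08], [0.486, 0.206, 0.08], [0.697, 0.184, 0.08], [0.643, -0.098, 0.08]] [0.568 0.056 0.08 ]
yaw 82.1 0.261
yaw 81.7 0.277
yaw 81.3 0.262
yaw 79.2 0.288
[[0.465, -0.289, 0.032], [0.469, -0.249, 0.032], [0.622, -0.288, 0.032], [0.619, -0.324, 0.032]] [ 0.54406062 -0.2876814   0.032     ]
5.725
0.91 ((545.2045288085938, -290.55517578125), (28.097017288208008, 158.1707000732422), 80.39608001708984)
```

View pics/w2.png

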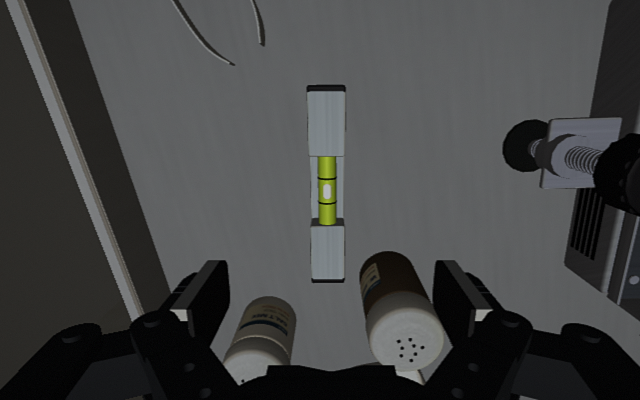

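Run:
```python
from h import *
r.line_to([.545,-.2905,.006],vel=.12); r.grab(50); s=r.get_state(); print(s['clock'],s['finger_gap'],s['grasp_force'],s['eef_pos'])
r.line_to([.545,-.2905,.17],vel=.2)
r.move_to([.557,.055,.17],down(-8.3)); s=r.get_state(); print(s['clock'],s['finger_gap'],s['eef_pos'])
r.line_to([.557,.055,.10],vel=.12)
print(r.line_to([.557,.055,.078],vel=.02,force_limit=5)); s=r.get_state(); print(s['clock'],s['eef_pos'],s['wrist_force'])
```

```text
7.7417 0.026911559432029428 50.18228530883789 [ 0.54511392 -0.29061303  0.00628979]
10.2333 0.027075404300753746 [0.55704559 0.0542021  0.16982684]
True
11.7333 [0.55680203 0.05482071 0.08403439] [-0.0351321  -1.05744189  3.65859408]
```

Run:
```python
from h import *
r.gripper_open(); r.line_to([.557,.055,.20],vel=.2); r.move_to([.553,.01,.26],down(-8.3)); r.pause(.6); print(r.get_state()['clock'])
m,im=shot('wrist','w3.png')
for q,z in (('level',.112),('foot_knob',.115),('bubble',.11)):
    d,p=tr('wrist',q)
    if d: P=np.array([at_z(m,x,z)[:2]*1000 for x in p],np.float32); print(q,d['p'],np.round(d['location']),cv2.minAreaRect(P))
for t in (130,100,60,0,-60,-100,-130): 
    j=r.inverse_kinematics([.543,-.119,.102],down(t)); print(t,None if j is None else np.round(j,2).tolist())
```

```text
14.0667
level 0.65 [327. 121.] ((558.0165405273438, 56.70277404785156), (157.29141235351562, 29.10984230041504), 81.94088745117188)
foot_knob 0.6 [336. 318.] ((542.682861328125, -113.7362289428711), (64.20475769042969, 41.434898376464844), 83.05899810791016)
bubble 0.43 [327. 114.] ((560.1364135742188, 68.5700912475586), (9.568024635314941, 4.112781524658203), 81.44992065429688)
130 [0.23, 0.86, -0.13, 1.69, 0.18, 0.6, 2.26]
100 [0.16, 0.86, 0.0, 1.7, -0.0, 0.59, 1.9]
60 [0.07, 0.87, 0.16, 1.7, -0.22, 0.59, 1.41]
0 [-0.05, 0.9, 0.41, 1.7, -0.55, 0.65, 0.67]
-60 [-0.16, 0.96, 0.65, 1.71, -0.81, 0.76, -0.14]
-100 [-0.23, 1.03, 0.83, 1.71, -0.97, 0.88, -0.7]
-130 [-0.27, 1.09, 0.99, 1.71, -1.09, 0.99, -1.13]
```

View pics/w3.png

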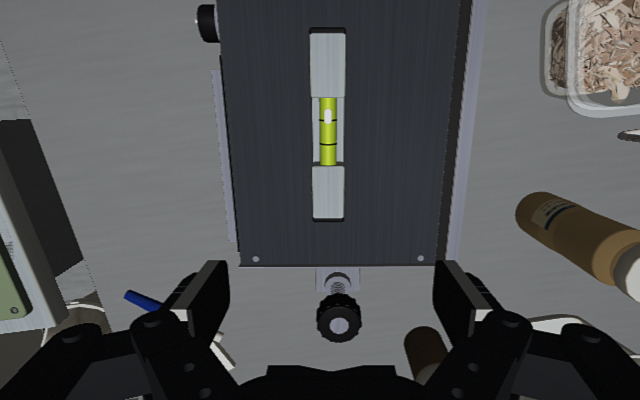

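```bash
cat >> h.py <<'E'
def turn(p,t0,t1,step=15,vel=.05):
    n=max(1,int(np.ceil(abs(t1-t0)/step)))
    for t in np.linspace(t0,t1,n+1)[1:]: r.line_to(p,down(t),vel=vel)
E
python3 - <<'E'
from h import *
m=r.camera_model('wrist'); K=at_z(m,(339,325),.127); print(K)
k=[.543,-.119]
r.move_to(k+[.19],down(100)); r.line_to(k+[.102],vel=.1,); r.grab(40); s=r.get_state(); print(s['clock'],s['finger_gap'],s['grasp_force'],s['wrist_force'],s['eef_pos'])
p=k+[.102]
turn(p,100,70); s=r.get_state(); print(s['clock'],np.round(s['wrist_force'],1),np.round(s['moment'],2),s['finger_gap'],s['eef_pos'])
E
```

```text
[ 0.54332105 -0.11874882  0.127     ]
17.3583 0.03939580660472656 39.20823633670807 [-2.6245654   3.32598862 10.53181508] [ 0.54303154 -0.11844917  0.10250375]
18.175 [-3.5 -1.  10.5] [ 0.18  0.53 -0.15] 0.04008956531541003 [ 0.54297013 -0.11909724  0.10251744]
```

Run:
```python
from h import *
p=[.543,-.119,.102]
turn(p,70,-50,20); s=r.get_state(); print(s['clock'],np.round(s['wrist_force'],1),np.round(s['moment'],2),s['finger_gap'])
r.pause(1.5)
for c in('side','scene'):
    m,im=shot(c)
    d,q=tr(c,'level'); 
    if d: print(c,d['location'],q.min(0),q.max(0))
    e,b=tr(c,'bubble')
    if e: print('bubble',e['p'],e['location'],at_z(m,e['location'],.108))
m,im=shot('wrist'); 
side=shot('side')[1][190:290,310:410]
v=np.hstack([cv2.resize(side,(400,400),interpolation=cv2.INTER_CUBIC),cv2.resize(im,(400,250)).copy() if 0 else cv2.copyMakeBorder(cv2.resize(im,(400,250)),0,150,0,0,0)])
cv2.imwrite('pics/v4.png',v[:,:,::-1]); print(r.get_state()['clock'])
```

```text
21.175 [-20.8  -1.   19.5] [-0.43  4.11 -0.1 ] 0.04000097501722872
side [358.0, 219.0] [350. 195.] [364. 247.]
scene [334.7, 207.9] [329. 186.] [347. 231.]
23.075
```

View pics/v4.png

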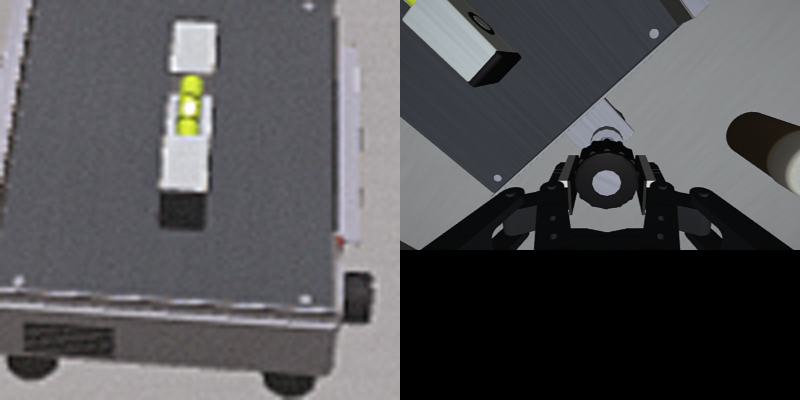

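Run:
```python
from h import *
r.gripper_open(); r.line_to([.543,-.119,.19],vel=.2); r.move_to([.553,.01,.24],down(-8.3)); r.pause(1.2); print(r.get_state()['clock'])
m,im=shot('wrist'); d,p=tr('wrist','level'); P=np.array([at_z(m,x,.112)[:2]*1000 for x in p],np.float32); print(d['p'],np.round(d['location']),cv2.minAreaRect(P))
e,b=tr('wrist','bubble')
if e: print('bubble',e['p'],e['location'],at_z(m,e['location'],.108))
x,y=map(int,d['location']); c=im[max(0,y-60):y+60,x-40:x+40]
cv2.imwrite('pics/v5.png',cv2.resize(c[:,:,::-1],None,fx=5,fy=5,interpolation=cv2.INTER_CUBIC)[:600])
```

```text
25.9917
0.6 [328. 118.] ((558.2840576171875, 57.11322784423828), (157.9634246826172, 28.019214630126953), 81.71587371826172)
bubble 0.66 [329.5, 129.2] [0.56051447 0.05927912 0.108     ]
```

View pics/v5.png

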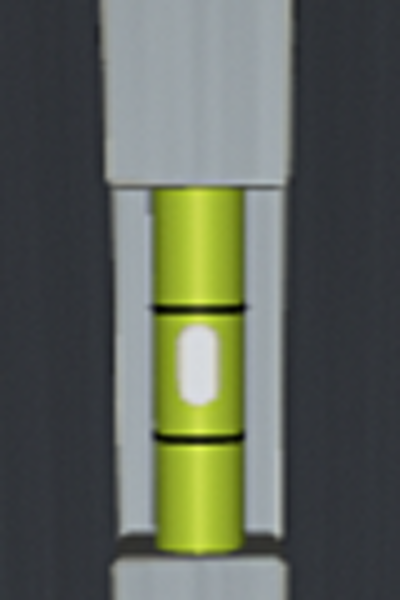

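Run:
```python
from h import *
r.grab(30); r.move_to([.565,.1065,.15],down(-8.3)); r.pause(.3); f0=np.array(r.get_state()['wrist_force'])
print(r.line_to([.565,.1065,.10],vel=.015,force_limit=9))
for _ in range(3):
    r.pause(.5); s=r.get_state(); print(s['clock'],np.round(s['eef_pos'],4),np.round(np.array(s['wrist_force'])-f0,2),np.round(f0,2))
```

```text
True
30.5667 [0.565  0.1065 0.1119] [-2.45  0.56 11.07] [ 0.35 -1.28  0.62]
31.0667 [0.565  0.1065 0.1119] [-2.83  1.88 10.74] [ 0.35 -1.28  0.62]
31.5667 [0.5651 0.1065 0.1119] [-3.39  0.74 10.29] [ 0.35 -1.28  0.62]
```

Run:
```python
from h import *
s=r.get_state(); p=np.array(s['eef_pos']); 
print(r.line_to([.565,.1065,p[2]-.004],vel=.01,force_limit=3)); 
for _ in range(4):
    r.pause(.6); s=r.get_state(); print(s['clock'],np.round(s['eef_pos'],4),np.round(s['wrist_force'],2))
A=shot('side')[1][190:270,320:400]; B=shot('scene')[1][170:250,300:380]
cv2.imwrite('pics/v6.png',np.hstack([cv2.resize(x[:,:,::-1],(400,400),interpolation=cv2.INTER_CUBIC) for x in(A,B)]))
for c in('side','scene'):
    e,b=tr(c,'bubble'); print(c,e and (e['p'],e['location']))
```

```text
True
32.375 [0.565  0.1065 0.1119] [-2.98  0.88 10.27]
32.975 [0.565  0.1065 0.1119] [-2.71  0.29 10.15]
33.575 [0.565  0.1064 0.1119] [-1.76 -0.41 10.43]
34.175 [0.565  0.1065 0.1119] [-2.78  0.57 10.88]
side None
scene None
```

View pics/v6.png

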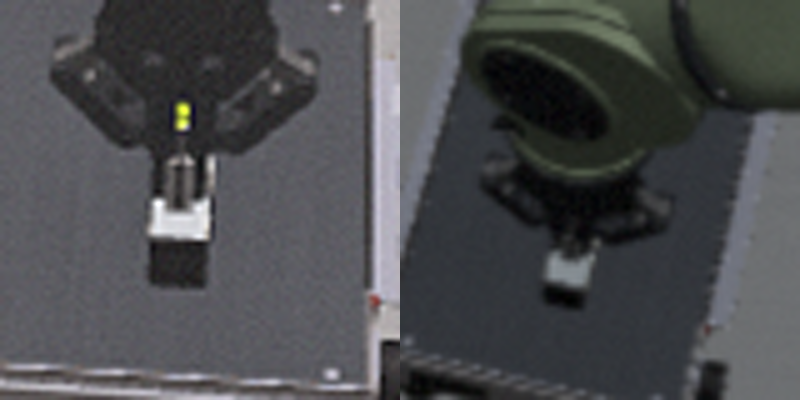

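Run:
```python
from h import *
print(r.hand_in())
```

```text
the job is handed in; nothing more can be done
None
```

I handed the job in at about 34 s. The level lies upright along the plate's long side and the foot knob is turned about 150° clockwise. The bubble last read about 1.2 mm from the middle, and the fingers are pressing at about 10 N. The gripper hid the bubble while pressing, so that reading is from just before the press. No verdict came back.

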